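# Set the stepped gauge in the spring holder

## Task

Mount the stepped wooden gauge in the spring holder: holding it by its tall block, push the curved spring arm back with its side, lower it onto the board, press it gently but firmly against the end stop and let go, so that the arm holds it flat on the board, flush against both the fixed edge and the end stop, tall block at the end stop. Never force anything, and leave the other things on the table where they are.

Things in the scene. Friction and masses are not known exactly. Their poses are not given: they have to be found in the camera images.
- gauge_block (a point): Centre of the gauge's tall block, half-way up (21 mm above the underside); axes as the gauge's. It lies 15 mm from the gauge's tall end face, 75 mm from the low end face. Grip across the 50 mm width, high on the block, fingertips at least 20 mm above the underside so that they clear the holder's parts.
- gauge: Loose stepped wooden gauge, 0.11 to 0.23 kg, 50 mm wide (x), 90 mm long (y); origin at the centre of its underside, z up. Its base is 12 mm thick; on its +y end stands the tall block, 50 mm (x) by 30 mm (y), top 42 mm above the underside, with a thin card on its inner face that stands 5 mm higher.
- holder: Spring holder, fixed: light wooden board, 10 mm thick, origin on its underside, z up; spans x -45..75, y -85..65 mm. A low aluminium bar along y is the fixed edge: inner face at x = -25, y -45..40, top 7 mm above the board. The curved sprung arm is opposite, pivot at x 52, y -62. The gauge goes between, length along y, +y ends together. No part is over 19 mm above the board.
- end_stop: Fixed aluminium end stop on the board, a bar 40 x 12 x 15 mm across the holder's +y end; origin under its centre, axes as the holder's. Its face towards the seat is 6 mm from the origin towards -y (at y = +45 mm in the holder frame); top 25 mm above the table.
- seat (a point): Where the centre of the gauge's tall block (point gauge_block) is when the gauge is home: x 0, y 30, z 31 mm in the holder's frame; axes as the holder's.
- clip_nose (a point): Centre of the upright round nose (12 mm diameter) of the curved arm, which bears on the gauge's side; top 16 mm, underside 3 mm above the board. At rest at x 14, y 12 mm in the holder's frame: 33 mm from the fixed edge, too little for the gauge. Pushed back it goes to +x and a little +y (x 31, y 20 mm with the gauge home).
- clip_arm (a joint): Angle of the sprung arm (rad): 0 at rest, where its spring returns it; grows by about 0.0135 per mm as the nose is pushed away from the fixed edge; about 0.23 with the gauge home; hard limit 0.5. The nose pushes with 3 N at rest, 6 N drawn back, so the gauge slides along the fixed edge against several N of friction before it meets the stop.
- brush_a_mid (a point): Bystander: loose paint brush, black handle, 131 mm long, lying flat; its middle, 5 mm up.
- loose_ferrule_mid (a point): Bystander: loose tin ferrule tube, 36 x 16 x 10 mm; its centre.
- handle_a_mid (a point): Bystander: loose black brush handle without head, 58 x 14 x 10 mm; its centre.

How it is judged (in metres and radians):
On the way, in this order (a step that is already met when the one before it is completed fails the run):
1. the gauge has pushed the sprung arm back (by more than 0.1 rad) (value of joint clip_arm above 0.1 rad and contact force between gauge and holder above 0.5 N), for 0.1 s.
2. the gauge, low between the arm and the fixed edge, is pressed against the end stop with more than 3 N for 0.2 s (contact force between gauge and end_stop above 3 N and z of gauge_block in the frame of holder below 0.0335 m), for 0.2 s.
At the end, for the whole second after the job is handed in: The gauge lies still and flat on the board (height within 2 mm), its side within 2 mm of the fixed edge and its tall end within 2 mm of the end stop, parallel to the edge within 0.04 rad, and the sprung arm, released, bears on its other side (0.18 to 0.28 rad) (x of gauge_block in the frame of holder between -0.002 and 0.002 m and y of gauge_block in the frame of holder between 0.028 and 0.032 m and z of gauge_block in the frame of holder between 0.029 and 0.033 m and angle between the y axis of gauge_block and the y axis of holder, either way round below 0.04 rad and y of end_stop in the frame of gauge_block above 0 m and value of joint clip_arm between 0.18 and 0.28 rad and linear speed of gauge below 0.01 m/s); the robot touches nothing.
It fails at once if the gauge presses on the end stop with more than 20 N (contact force between gauge and end_stop above 20 N).
It fails at once if the gauge presses on the holder (board, edge, stop and arm) with more than 60 N (contact force between gauge and holder above 60 N).
It fails at once if the fingers or arm of the robot press on the holder with more than 10 N (contact force between any of the fingers, the arm and holder above 10 N).
It fails at once if a bystander (brush, ferrule, loose handle) is moved by more than 15 mm (distance of any of brush_a_mid, loose_ferrule_mid, handle_a_mid from where it was at the start of the episode above 0.015 m).
It also fails if it takes over 61 s, if anything falls off the work surface, if the arm or the gripper's body presses on something with over 40 N, if the wrist force passes 120 N, or if a joint passes its speed limit or range.

## Robot

A 6-joint arm with a two-finger parallel gripper is mounted at the origin on a cart in front of the work surface, level with it; the furniture and walls round the work are solid. World frame = base frame: x ahead of the robot, y to its left, z up, the work surface at z = 0. Lengths are in mm, angles in rad, forces in N, time in s.
With the tool pointing down it reaches from about 325 to 875 mm from the base axis. Payload 4.4 kg.
Tool frame: the origin (TCP) lies on the centre line of the jaws, within the pads' length; the fingertips stand ahead of it and the grasp point (between the pads) lies 6 mm ahead of it (ctrl.tcp_to_tips is the z of the fingertips in the tool frame, in mm); z points along the fingers, y is the line along which they close (so a half turn about z gives the same grasp; the last joint's range is limited). The gripper opens to 85 mm and grips with 20 to 120 N. Pads are 22 mm wide; open, the fingers measure 114 mm over their backs; the gripper's body (76 mm by 85 mm) begins 54 mm behind the grasp point. The pads swing forward as they close: fully open they stand 13 mm farther back than shut.
Start: joints at [1.002, 0.207, 1.542, -0, 1.393, -0.15], TCP at [233.842, 525.305, 256.282] pointing down, gripper open.
Joint ranges: [-2.73, 2.73], [-0.86, 2.22], [0.23, 2.46], [-1.11, 4.25], [0.08, 2.63], [-2.82, 2.82]. Speed limits (rad/s): [2.79, 2.79, 3.14, 3.14, 3.14, 3.14].

## Interface

Orientations are given as a 3x3 rotation matrix whose columns are the frame's x, y, z axes.
In Python, from plant import ctrl, sensors, optics gives the robot as it stands. Calls block until the motion is done:
- ctrl.move_ptp(position, orientation): joint-space move of the TCP to a pose.
- ctrl.move_l(position, rot=None, vel=150, threshold=None): straight line of the TCP; rot=None keeps the orientation; vel is the mean speed in mm/s. With threshold (N) it stops when the force on the tool has changed by that much, and returns True; else False.
- ctrl.set_joints(angles): joint-space move.
- ctrl.gripper_to(opening, force=None): finger opening in mm; force is the grip in N (None keeps the last); returns when the fingers have stopped.
- ctrl.hold(seconds).
- ctrl.solve_ik(position, orientation): joint angles nearest the present ones, or None.
- sensors.read_state(): the state.
- optics.grab_frame(name): name is "scene" or "top" or "wrist"; returns (picture, depth): 400x640x3 uint8, red, green, blue; 400x640 float32, mm along the optical axis (not along the pixel's ray), 0 where there is no reading.
- optics.camera_params(name): a dict with "mtx" (3x3 intrinsics, pixels), "k1" (the pictures are not rectified: a ray, as slopes to the right and down, at radius r is drawn at 1 + k1 r^2 times it, then the intrinsics apply), "R" (3x3) and "t" (3): a world point X has camera coordinates R X + t; the wrist camera has in their place "T_tool_cam" (4x4, takes a point from camera to tool coordinates, whose origin is the TCP and whose axes are the flange's). Camera axes: x right, y down, z forward; pixel columns grow to the right and rows downward; lengths in mm; the calibration is good to about 2 mm. A picture is of the moment at which its call begins: read the wrist's pose just before it. camera_params takes no time and is no camera call.
A pose or a line that the arm cannot do raises ctrl.MotionError and nothing moves.
- ctrl.finish_job(): hands the job in; it is judged then, once.
The state is a dict: "t": time; "q": joint angles; "qvel": joint speeds; "tau": joint torques, N m; "eef_pos": TCP position; "eef_rot": TCP orientation; "force": force on the tool from outside, world axes, zero at the start; "wrist_torque": the same for the moment, N m; "grip_width": finger opening in mm; "grasp_force": force on a finger pad.
Only numpy, scipy, OpenCV 4.12 (cv2) and the standard library are available. Lean on these libraries where they do the work, as an engineer would, in place of code of your own. Each camera call takes 0.05 s, during which the arm holds its last target. There are 200 camera calls.

## Working session

There is one attempt and no reset: what is moved stays moved. The work goes in short steps, each a Python script; the robot and the scene stay as the last script left them, time stands still between calls to the robot, and variables do not carry over. Pictures are saved under pics/ and viewed, at most 10 in all, crops included, and the job is handed in when it is done.

```bash
ls; mkdir -p pics
cat > h.py <<'E'
import numpy as np, cv2
from plant import ctrl, sensors, optics
def cam(name, st=None):
    p=optics.camera_params(name); K=np.array(p["mtx"]); k1=p["k1"]
    if name=="wrist":
        T=np.array(p["T_tool_cam"]); Rw=np.array(st["eef_rot"])@T[:3,:3]; c=np.array(st["eef_rot"])@T[:3,3]+st["eef_pos"]
    else:
        R=np.array(p["R"]); Rw=R.T; c=-R.T@np.array(p["t"])
    return K,k1,Rw,c
def rays(C,uv):
    K,k1,Rw,c=C
    uv=np.atleast_2d(np.array(uv,float)).reshape(-1,1,2)
    n=cv2.undistortPoints(uv,K,np.array([k1,0,0,0.])).reshape(-1,2)
    return np.c_[n,np.ones(len(n))]@Rw.T
def onplane(C,uv,z):
    d=rays(C,uv); c=C[3]; return c+d*((z-c[2])/d[:,2])[:,None]
def proj(C,X):
    K,k1,Rw,c=C
    v=(np.atleast_2d(X)-c)@Rw
    return cv2.projectPoints(v.reshape(-1,1,3),np.zeros(3),np.zeros(3),K,np.array([k1,0,0,0.]))[0].reshape(-1,2)
def cloud(C,depth):
    h,w=depth.shape; u,v=np.meshgrid(np.arange(w),np.arange(h))
    d=rays(C,np.c_[u.ravel(),v.ravel()].astype(float))
    n=(d@C[2])  # camera z comp =1
    return (C[3]+d*depth.ravel()[:,None]).reshape(h,w,3)
def grab(name,fn):
    st=sensors.read_state(); im,dp=optics.grab_frame(name)
    cv2.imwrite("pics/"+fn+".png",im[:,:,::-1]); np.save("pics/"+fn+"_d.npy",dp)
    return im,dp,cam(name,st)
E
python3 - <<'E'
from h import *
for n in("top","scene"):
    im,d,C=grab(n,n+"0"); print(n,C[3].round(),C[2].round(2).tolist(),C[0][0,0])
print(sensors.read_state()["t"],ctrl.tcp_to_tips)
E
```

```text
pics
top [ 487.   83. 1002.] [[0.03, -1.0, 0.05], [-1.0, -0.03, 0.01], [-0.01, -0.05, -1.0]] 519.0097286476977
scene [ 208. -387.  659.] [[0.81, -0.44, 0.39], [-0.59, -0.59, 0.55], [-0.01, -0.68, -0.73]] 397.7044880968831
0.1 25.0
```

View pics/top0.png

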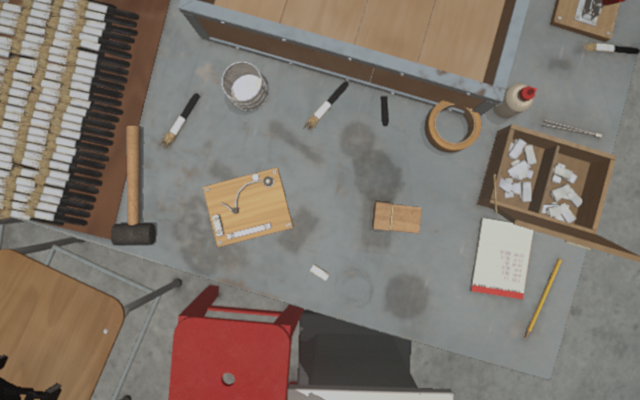

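View pics/scene0.png

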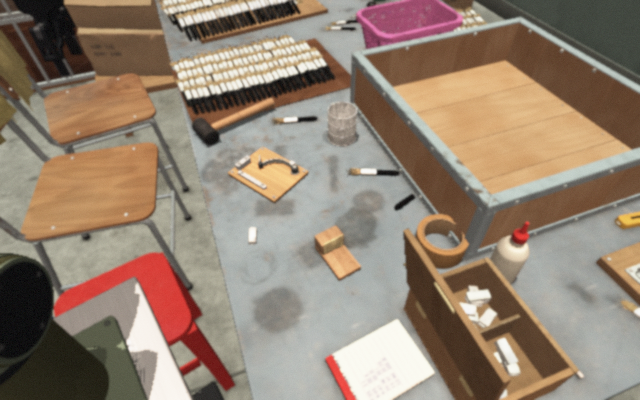

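The top view shows the holder board at about (248,207), with its end stop at the left (218,226), fixed edge below (249,232) and nose near (236,209). The gauge is at (397,217), and the scene view shows its tall block at the left (+y) end. Bystanders are the brush (327,105), the handle (384,110) and the ferrule (319,272). Next I'll take wrist views from above the gauge and the holder.

Run:
```python
from h import *
C=cam("top")
b=onplane(C,[(204,187),(280,169),(291,224),(218,245)],10);print(b.round())
g=onplane(C,[(376,202),(421,206),(419,233),(374,229)],15);print(g.round())
R0=np.array(sensors.read_state()["eef_rot"]);print(R0.round(2))
print(np.array(optics.camera_params("wrist")["T_tool_cam"]).round(2))
hc=b.mean(0); gc=g.mean(0)
# tool y along world x, z down
R=np.array([[0,1,0],[1,0,0],[0,0,-1.]])
for s in(1,-1):
    for p in(gc,hc):
        print(s,ctrl.solve_ik([p[0],p[1],230],R@np.diag([s,s,1])))
```

```text
[[530. 332.  10.]
 [569. 186.  10.]
 [464. 162.  10.]
 [420. 300.  10.]]
[[510.   1.  15.]
 [505. -85.  15.]
 [454. -82.  15.]
 [459.   4.  15.]]
[[-0.91  0.41 -0.  ]
 [ 0.41  0.91 -0.  ]
 [ 0.   -0.   -1.  ]]
[[  -0.     -0.96   -0.28   69.79]
 [   1.     -0.      0.     -1.21]
 [  -0.     -0.28    0.96 -117.78]
 [   0.      0.      0.      1.  ]]
1 [-2.63051013e-01  3.53758305e-02  1.78897747e+00 -4.44089210e-16
  1.31723935e+00 -2.63051013e-01]
1 [ 3.02319666e-01  1.83099119e-01  1.62539807e+00 -4.44089210e-16
  1.33309546e+00  3.02319666e-01]
-1 None
-1 None
```

Run:
```python
from h import *
R=np.array([[0,1,0],[1,0,0],[0,0,-1.]])
ctrl.move_ptp([496,275,230],R); ctrl.hold(.3)
im,d,C=grab("wrist","wh"); np.save("pics/wh_st.npy",np.r_[C[2].ravel(),C[3]]); 
ctrl.move_ptp([482,-10,230],R); ctrl.hold(.3)
im2,d2,C2=grab("wrist","wg"); np.save("pics/wg_st.npy",np.r_[C2[2].ravel(),C2[3]])
print(C[0],C[1],sensors.read_state()["t"],sensors.read_state()["force"])
```

```text
[[278.58457897   0.         316.37596942]
 [  0.         278.58457897 201.70826654]
 [  0.           0.           1.        ]] 0.011907120607883378 3.2583 [ 0.54105935  0.48608361 -0.08830606]
```

View pics/wh.png

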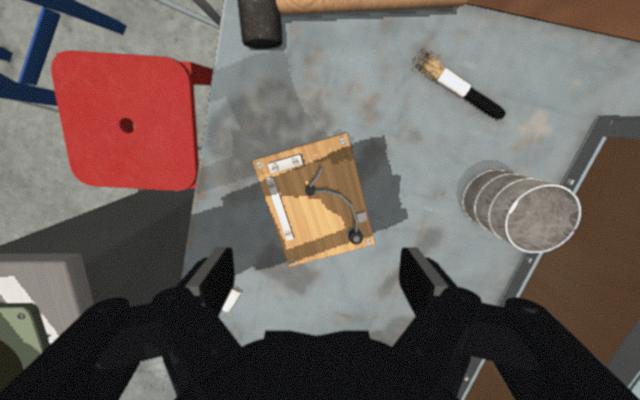

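View pics/wg.png

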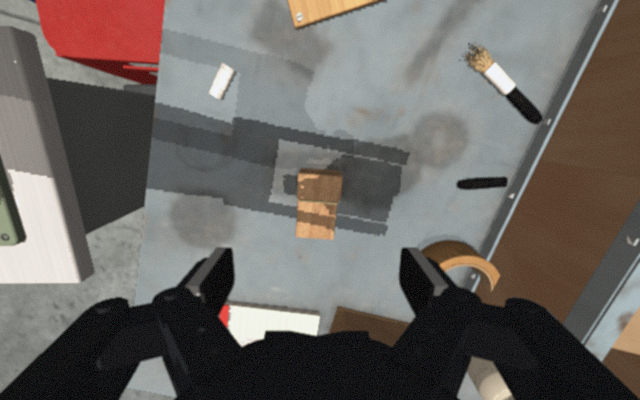

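Wrist views: the board corners are at (254,161),(347,133),(374,243),(292,265), with the end stop at (285,163), edge bar at (280,208) and nose at (311,188). The gauge is upright, with its tall block at (320,186) and low base end at (316,238). I'll fit both from depth and colour.

Run:
```python
from h import *
p=optics.camera_params("wrist");K=np.array(p["mtx"])
def load(n):
    s=np.load(f"pics/{n}_st.npy");C=(K,p["k1"],s[:9].reshape(3,3),s[9:]);im=cv2.imread(f"pics/{n}.png")[:,:,::-1];return im,C,cloud(C,np.load(f"pics/{n}_d.npy"))
def rect(P,m):
    m=cv2.morphologyEx(m.astype(np.uint8),cv2.MORPH_OPEN,np.ones((3,3)))
    n,l,s,c=cv2.connectedComponentsWithStats(m); k=1+np.argmax(s[1:,4]); q=P[l==k][:,:2].astype(np.float32)
    return cv2.minAreaRect(q),len(q),np.median(P[l==k][:,2])
im,C,P=load("wh")
hsv=cv2.cvtColor(im,cv2.COLOR_RGB2HSV)
u,v=np.meshgrid(np.arange(640),np.arange(400)); roi=(u>240)&(u<390)&(v>120)&(v<275)
print("table z",np.median(P[275:290,240:380,2]), "board z", np.median(P[220:235,300:330,2]))
print("board depth",rect(P,roi&(P[...,2]>5)))
# colour contour with polygon
m=(roi&(hsv[...,0]<25)&(hsv[...,1]>80)&(hsv[...,2]>70)).astype(np.uint8)
m=cv2.morphologyEx(m,cv2.MORPH_CLOSE,np.ones((9,9)))
cn=max(cv2.findContours(m,0,2)[0],key=cv2.contourArea);print("board colour",cv2.minAreaRect(onplane(C,cn[:,0],10)[:,:2].astype(np.float32)))
# white bars
w=roi&(hsv[...,1]<60)&(hsv[...,2]>140)&(P[...,2]>8)
n,l,s,c=cv2.connectedComponentsWithStats(w.astype(np.uint8))
for k in range(1,n):
    if s[k,4]>25: 
        q=np.c_[u[l==k],v[l==k]]; z=np.median(P[l==k][:,2]); print("bar",s[k],z,cv2.minAreaRect(onplane(C,q,z)[:,:2].astype(np.float32)))
im,C,P=load("wg"); roi=(u>270)&(u<370)&(v>150)&(v<250)
print("gauge all",rect(P,roi&(P[...,2]>5)));print("tall",rect(P,roi&(P[...,2]>30)&(P[...,2]<70)));print("base",rect(P,roi&(P[...,2]>7)&(P[...,2]<20)))
for n,b,f in(("wh",(240,120,390,275),5),("wg",(270,150,370,250),6)):
    a=cv2.imread(f"pics/{n}.png")[b[1]:b[3],b[0]:b[2]];cv2.imwrite(f"pics/{n}_c.png",cv2.resize(a,None,fx=4,fy=3.8) if n=="x" else cv2.resize(a,None,fx=3.8,fy=3.8,interpolation=cv2.INTER_CUBIC))
```

```text
table z -0.044544093007544916 board z 10.068969791144042
board depth (((491.7436828613281, 254.9061279296875), (120.03720092773438, 170.6370391845703), 16.050861358642578), 10756, np.float64(10.223145528873317))
board colour ((494.6670837402344, 245.07484436035156), (119.4410400390625, 149.83607482910156), 16.15363311767578)
bar [340 138   6   6  30] 11.730288923866823 ((526.1797485351562, 323.29949951171875), (5.958363056182861, 5.768459796905518), 0.04582794010639191)
bar [268 154  35  19 373] 25.28368621298108 ((458.759521484375, 297.9354248046875), (39.90570068359375, 12.743799209594727), 15.821962356567383)
bar [257 162   6   6  29] 11.318739399022888 ((426.5227355957031, 294.7292785644531), (6.1190505027771, 6.058351993560791), 0.10751424729824066)
bar [266 177   8   7  36] 17.34187533934471 ((438.8426208496094, 276.90106201171875), (8.443583488464355, 7.369187831878662), 0.08844120800495148)
bar [270 187  24  54 452] 16.96124989978935 ((451.6033935546875, 233.1079559326172), (10.704151153564453, 71.68156433105469), 16.026592254638672)
bar [357 212  10  11  75] 17.993361875768016 ((551.619384765625, 229.55992126464844), (12.535905838012695, 11.003507614135742), 17.04753303527832)
gauge all (((484.8387145996094, -13.438018798828125), (145.50099182128906, 50.019325256347656), 85.46839904785156), 2836, np.float64(15.913715928530877))
tall (((484.9655456542969, -12.132879257202148), (32.053619384765625, 50.04344940185547), 85.93431091308594), 1312, np.float64(42.011362218791476))
base (((480.96087646484375, -61.69883346557617), (48.46407699584961, 50.01124954223633), 86.01448822021484), 1359, np.float64(12.02287865003808))
```

View pics/wh_c.png

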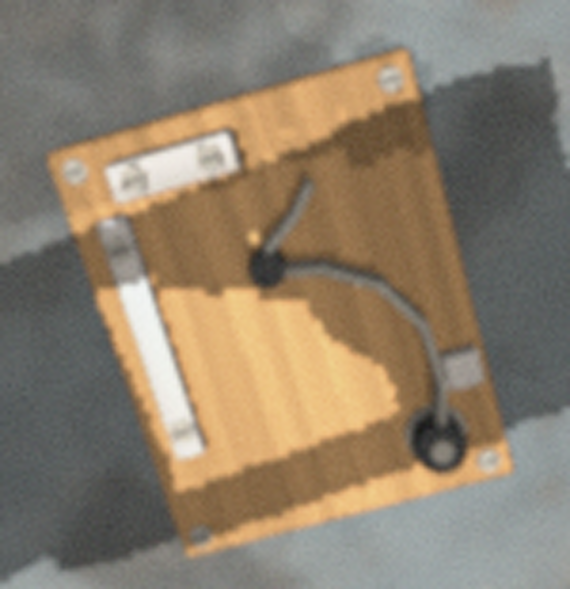

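```bash
cat >> h.py <<'E'
R0=np.array([[0,1,0],[1,0,0],[0,0,-1.]])
def Rz(deg):
    a=np.radians(deg);return np.array([[np.cos(a),-np.sin(a),0],[np.sin(a),np.cos(a),0],[0,0,1]])
PSI=16.1; O=np.array([477.5,250.5,0]); H=Rz(PSI)
ZG=47.5   # TCP height above the gauge's underside
def hp(x,y,under): return O+H@np.array([x,y,under+ZG])   # TCP for block centre x,y (holder), underside height over table
def rep(s=""):
    st=sensors.read_state(); e=H.T@(np.array(st["eef_pos"])-O)
    print(s,"t%.2f"%st["t"],"holder xyz",e.round(2),"under %.2f"%(e[2]-ZG),"F(holder)",(H.T@np.array(st["force"])).round(2),"grip %.1f %.1f"%(st["grip_width"],st["grasp_force"]))
E
python3 - <<'E'
from h import *
g=np.array([484.6,-11.1,0]);R=Rz(-4.07)@R0
ctrl.move_ptp(g+[0,0,110],R)
ctrl.move_l(g+[0,0,ZG],vel=60,threshold=6); rep("down")
ctrl.gripper_to(45,force=45); ctrl.hold(.3); rep("grip")
ctrl.move_l(g+[0,0,110],vel=80); rep("up")
ctrl.move_ptp(hp(-23,20,60),H@R0); ctrl.hold(.3); rep("over")
grab("wrist","wc");grab("scene","sc")
a=cv2.imread("pics/wc.png")[60:400,160:480];b=cv2.imread("pics/sc.png")[110:230,190:350]
cv2.imwrite("pics/comb.png",np.hstack([a,cv2.resize(b,(453,340))]))
E
```

```text
down t5.00 holder xyz [ -65.3  -253.55   47.9 ] under 0.40 F(holder) [ 0.54  0.04 -1.01] grip 85.3 0.0
grip t5.72 holder xyz [ -65.15 -253.57   48.07] under 0.57 F(holder) [0.21 0.65 4.94] grip 48.8 48.3
up t6.66 holder xyz [ -66.24 -253.04  109.49] under 61.99 F(holder) [ 0.49  0.15 -1.49] grip 48.8 47.5
over t8.03 holder xyz [-22.74  18.96 107.58] under 60.08 F(holder) [-0.1   0.39 -1.46] grip 48.8 47.5
```

View pics/comb.png

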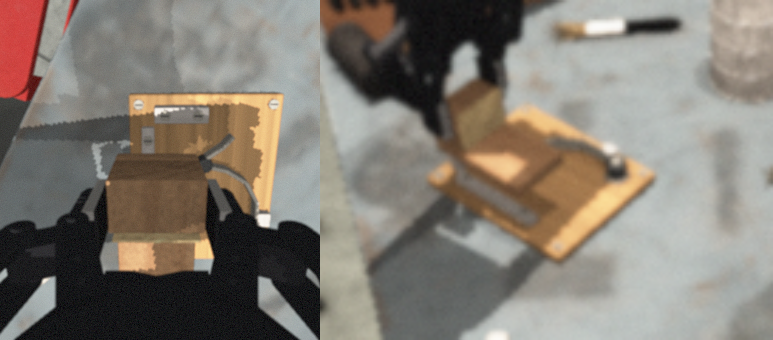

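The gauge hangs level and aligned. It is left of the nose, seen at (205,160) in the left crop, and its end face is short of the stop at (180,115). Next I'll lower it, push the arm back and set it down.

```bash
sed -i 's/^ZG=47.5/ZG=48.0/' h.py
python3 - <<'E'
from h import *
print(ctrl.move_l(hp(-23,20,20),vel=50,threshold=5)); rep("low")
print(ctrl.move_l(hp(2.5,20,20),vel=25,threshold=14)); ctrl.hold(.2); rep("pushed")
E
```

```text
False
low t9.07 holder xyz [-22.68  20.04  68.25] under 20.25 F(holder) [ 0.35  0.27 -1.51] grip 49.0 47.5
False
pushed t10.44 holder xyz [-1.48 21.14 66.16] under 18.16 F(holder) [-7.08  3.42  0.11] grip 49.2 47.7
```

Run:
```python
from h import *
print(ctrl.move_l(hp(6.5,19,22),vel=20,threshold=10)); ctrl.hold(.3); rep("pushed")
```

```text
False
pushed t11.12 holder xyz [ 2.27 19.99 67.94] under 19.94 F(holder) [-6.31  4.16 -0.78] grip 48.8 47.6
```

Run:
```python
from h import *
print(ctrl.move_l(hp(6.5,19,8),vel=15,threshold=4)); ctrl.hold(.2); rep("lowered")
```

```text
True
lowered t11.80 holder xyz [ 1.23 19.39 62.91] under 14.91 F(holder) [-4.15 -1.19  1.14] grip 48.8 48.0
```

Run:
```python
from h import *
for z in (12,9,6):
    r=ctrl.move_l(hp(7.5,19,z),vel=15,threshold=5); ctrl.hold(.2); rep(f"{z} {r}")
    if sensors.read_state()["force"][2]>5: break
```

```text
12 False t12.59 holder xyz [ 5.05 19.85 58.89] under 10.89 F(holder) [-5.93  1.58  1.96] grip 48.7 48.0
9 True t13.00 holder xyz [ 5.04 19.95 58.44] under 10.44 F(holder) [-1.63 -0.33  5.7 ] grip 49.2 48.4
```

Run:
```python
from h import *
for x in (5,3,1,0):
    r=ctrl.move_l(hp(x,19.5,11),vel=12,threshold=8); ctrl.hold(.2); rep(f"x{x} {r}")
    if (H.T@np.array(sensors.read_state()["force"]))[0]>0.5: break
```

```text
x5 False t13.61 holder xyz [ 4.18 19.6  58.62] under 10.62 F(holder) [-5.53 -0.27  3.58] grip 49.0 48.2
x3 False t14.12 holder xyz [ 2.62 19.2  58.65] under 10.65 F(holder) [-4.03 -2.14 -0.64] grip 49.0 47.7
x1 False t14.64 holder xyz [ 1.55 19.25 58.93] under 10.93 F(holder) [ 0.58 -3.27 -5.15] grip 48.9 47.3
```

Run:
```python
from h import *
r=ctrl.move_l(hp(1,19.5,9.5),vel=12,threshold=8); ctrl.hold(.2); rep("pre")
for y in (23,26,28,30,31.5,33,34.5):
    r=ctrl.move_l(hp(1,y,9.5),vel=12,threshold=7); ctrl.hold(.15); rep(f"y{y} {r}")
    if r or (H.T@np.array(sensors.read_state()["force"]))[1]<-9: break
```

```text
pre t15.05 holder xyz [ 1.63 19.32 58.55] under 10.55 F(holder) [-0.7   0.79  6.23] grip 48.9 48.7
y23 True t15.49 holder xyz [ 1.67 19.45 58.58] under 10.58 F(holder) [ 0.65 -0.33  5.7 ] grip 48.7 48.6
```

Run:
```python
from h import *
for y in (20.5,22,23.5,25,26.5,28,29.5,31,32.5):
    r=ctrl.move_l(hp(1.5,y,10.3),vel=12,threshold=14); ctrl.hold(.1); rep(f"y{y} {r}")
    if r or (H.T@np.array(sensors.read_state()["force"]))[1]<-9: break
```

```text
y20.5 False t15.93 holder xyz [ 1.77 19.79 58.66] under 10.66 F(holder) [-0.73 -4.57  4.71] grip 48.9 48.6
y22 False t16.31 holder xyz [ 1.74 20.47 58.7 ] under 10.70 F(holder) [-1.51 -7.12  6.25] grip 49.1 48.7
y23.5 False t16.68 holder xyz [ 1.68 21.72 58.67] under 10.67 F(holder) [-1.73 -8.73  6.48] grip 49.2 48.7
y25 False t17.06 holder xyz [ 1.73 23.14 58.7 ] under 10.70 F(holder) [-1.81 -8.25  5.84] grip 48.5 48.7
y26.5 False t17.43 holder xyz [ 1.72 24.66 58.71] under 10.71 F(holder) [-1.42 -8.41  6.11] grip 48.9 48.7
y28 False t17.81 holder xyz [ 1.72 26.13 58.68] under 10.68 F(holder) [-1.42 -8.82  5.83] grip 48.8 48.7
y29.5 False t18.18 holder xyz [ 1.74 27.63 58.7 ] under 10.70 F(holder) [-2.36 -8.35  6.03] grip 49.1 48.7
y31 False t18.56 holder xyz [ 1.72 29.14 58.7 ] under 10.70 F(holder) [-0.98 -9.01  6.06] grip 48.9 48.7
```

Run:
```python
from h import *
for y in np.arange(31.8,40,.8):
    r=ctrl.move_l(hp(1.5,y,10.3),vel=10,threshold=12); ctrl.hold(.1); rep(f"y{y:.1f} {r}")
    if r or (H.T@np.array(sensors.read_state()["force"]))[1]<-15.5: break
ctrl.hold(.5); rep("hold"); grab("top","tp"); grab("wrist","wp")
```

```text
y31.8 False t18.91 holder xyz [ 1.74 29.85 58.71] under 10.71 F(holder) [-1.18 -8.26  6.92] grip 49.2 48.7
y32.6 False t19.26 holder xyz [ 1.76 30.36 58.72] under 10.72 F(holder) [-1.9  -9.1   6.89] grip 48.8 48.7
y33.4 False t19.61 holder xyz [ 1.76 30.42 58.73] under 10.73 F(holder) [ -1.57 -11.71   6.25] grip 49.0 48.8
y34.2 False t19.96 holder xyz [ 1.76 30.53 58.76] under 10.76 F(holder) [ -0.93 -14.32   8.07] grip 49.0 48.8
y35.0 False t20.31 holder xyz [ 1.74 30.64 58.74] under 10.74 F(holder) [ -2.3  -16.34   7.25] grip 48.9 48.8
hold t20.81 holder xyz [ 1.76 30.64 58.77] under 10.77 F(holder) [ -1.95 -16.42   7.34] grip 49.1 48.8
```

Run:
```python
from h import *
ctrl.move_l(hp(1.7,32,10.7),vel=10); ctrl.hold(.1); rep("relax")
ctrl.gripper_to(64); ctrl.hold(.3); rep("open")
p=hp(1.7,31,10.7); ctrl.move_l(p+[0,0,40],vel=60); ctrl.gripper_to(85)
ctrl.move_l(hp(1.7,61,142),vel=120); ctrl.hold(.3); rep("clear")
im,d,C=grab("wrist","wf"); np.save("pics/wf_st.npy",np.r_[C[2].ravel(),C[3]])
P=cloud(C,d)
uv=proj(C,(O+H@np.array([0,0,10])));print(uv)
z=P[...,2]; L=(P-O)@H
near=(abs(L[...,0])<60)&(L[...,1]>-80)&(L[...,1]<70)
for nm,m in(("tall",near&(z>49.5)&(z<54)),("base",near&(z>20)&(z<24)&(L[...,1]<10)&(abs(L[...,0])<35))):
    q=L[m][:,:2].astype(np.float32); print(nm,len(q),np.median(z[m]),cv2.minAreaRect(q))
a=cv2.imread("pics/wf.png"); x,y=uv[0].astype(int); x0=max(0,x-110);y0=max(0,y-90)
cv2.imwrite("pics/wf_c.png",cv2.resize(a[y0:y0+190,x0:x0+220],None,fx=3,fy=3,interpolation=cv2.INTER_CUBIC))
```

```text
relax t21.46 holder xyz [ 1.72 30.35 58.73] under 10.73 F(holder) [-0.64 -6.89  4.77] grip 48.9 48.5
open t22.06 holder xyz [ 1.65 32.19 58.65] under 10.65 F(holder) [ 0.87  0.11 -0.34] grip 63.8 0.0
clear t24.48 holder xyz [  1.38  60.78 189.3 ] under 141.30 F(holder) [-0.28  0.6   0.67] grip 85.0 0.0
[[319.76520894 237.94174336]]
tall 1452 52.82290223895174 ((0.9474430084228516, 29.7471923828125), (31.331918716430664, 49.84580993652344), 89.76094055175781)
base 1076 23.275227545824322 ((0.41117286682128906, -21.780494689941406), (46.29281997680664, 49.648433685302734), 89.01899719238281)
```

View pics/wf_c.png

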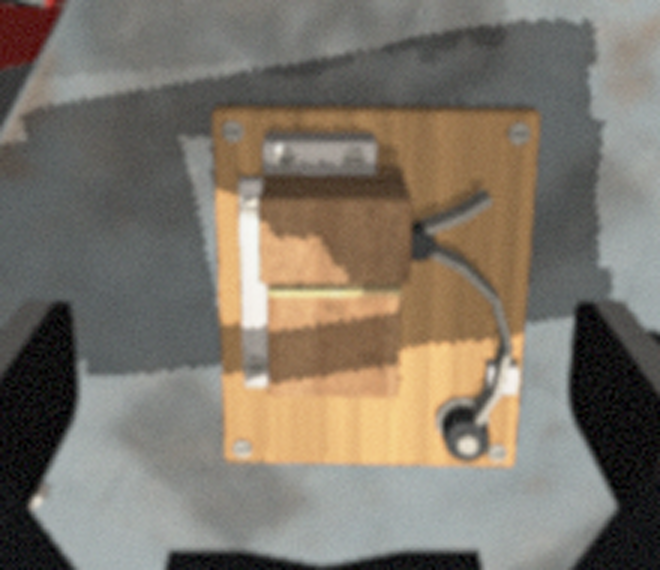

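The gauge sits between the edge bar, about (255,280), and the nose at (425,240), with its tall block against the stop at (320,155). I'll check its height and tilt against the board, and its gap to the edge, in this same view.

Run:
```python
from h import *
s=np.load("pics/wf_st.npy");C=(np.array(optics.camera_params("wrist")["mtx"]),optics.camera_params("wrist")["k1"],s[:9].reshape(3,3),s[9:])
L=(cloud(C,np.load("pics/wf_d.npy"))-O)@H
def fit(nm,x0,x1,y0,y1,z0,z1):
    m=(L[...,0]>x0)&(L[...,0]<x1)&(L[...,1]>y0)&(L[...,1]<y1)&(L[...,2]>z0)&(L[...,2]<z1);q=L[m]
    A=np.c_[q[:,0],q[:,1]-y0/2-y1/2,np.ones(len(q))];c=np.linalg.lstsq(A,q[:,2],rcond=None)[0]
    print(nm,len(q),"slope x,y",c[:2].round(4),"z",c[2].round(2))
fit("tall",-20,20,18,42,48,60);fit("base",-20,20,-40,5,15,30)
fit("board-low",-40,40,-82,-64,5,15);fit("board-right",32,45,-20,10,5,15);fit("board-left",-43,-38,-40,40,5,15)
fit("stop",-20,10,47,55,20,30);fit("edge",-33,-27,-40,30,13,20)
def rect(nm,m): print(nm,cv2.minAreaRect(L[m][:,:2].astype(np.float32)))
z=L[...,2];rect("board",(abs(z-10.7)<1.7)&(L[...,0]>-60)&(L[...,0]<90)&(L[...,1]>-100)&(L[...,1]<80))
rect("edge",(z>14.5)&(z<19.5)&(L[...,0]<-20)&(L[...,0]>-45)&(L[...,1]<42)&(L[...,1]>-60))
rect("stop",(z>23)&(z<28)&(L[...,1]>43)&(abs(L[...,0])<40))
```

```text
tall 940 slope x,y [-0.0236 -0.01  ] z 52.97
base 1075 slope x,y [-0.0219 -0.0099] z 23.52
board-low 836 slope x,y [-0.0026 -0.0083] z 10.03
board-right 232 slope x,y [-0.0013  0.0086] z 10.11
board-left 274 slope x,y [-0.0258  0.0006] z 9.03
stop 211 slope x,y [ 0.0016 -0.0714] z 25.61
edge 267 slope x,y [-0.0275 -0.002 ] z 16.4
board ((15.031051635742188, -9.799186706542969), (119.23576354980469, 149.4935760498047), 0.10061585158109665)
edge ((-29.979700088500977, -2.5687789916992188), (9.672832489013672, 85.03531646728516), 0.016397913917899132)
stop ((8.810357093811035, 134.5297393798828), (186.10858154296875, 49.30678939819336), 84.23438262939453)
```

The gauge is seated, but its edge side rides about 1 mm high, a tilt of roughly 1.3°. I'll press gently on top of the block with closed fingers to settle it flat, then re-measure.

```bash
cat > chk.py <<'E'
from h import *
ctrl.move_l(hp(1.7,61,142),vel=120); ctrl.gripper_to(85); ctrl.hold(.3); rep("clear")
im,d,C=grab("wrist","wf2"); L=(cloud(C,d)-O)@H
def fit(nm,x0,x1,y0,y1,z0,z1):
    m=(L[...,0]>x0)&(L[...,0]<x1)&(L[...,1]>y0)&(L[...,1]<y1)&(L[...,2]>z0)&(L[...,2]<z1);q=L[m]
    A=np.c_[q[:,0],q[:,1]-y0/2-y1/2,np.ones(len(q))];c=np.linalg.lstsq(A,q[:,2],rcond=None)[0]
    print(nm,len(q),"slope x,y",c[:2].round(4),"z",c[2].round(2))
fit("tall",-20,20,18,42,48,60);fit("base",-20,20,-40,5,15,30);fit("board-low",-40,40,-82,-64,5,15)
z=L[...,2]; near=(abs(L[...,0])<40)&(L[...,1]>-80)&(L[...,1]<70)
for nm,m in(("tall",near&(z>49.5)&(z<54)),("base",near&(z>20)&(z<24)&(L[...,1]<10)&(abs(L[...,0])<35))):
    print(nm,cv2.minAreaRect(L[m][:,:2].astype(np.float32)))
a=cv2.imread("pics/wf2.png")[148:338,210:430]; cv2.imwrite("pics/wf2_c.png",cv2.resize(a,None,fx=3,fy=3,interpolation=cv2.INTER_CUBIC))
E
python3 - <<'E'
from h import *
def q(z): return O+H@np.array([-9,33,z])
ctrl.gripper_to(0,force=20)
ctrl.move_l(q(105),vel=100); ctrl.hold(.3); rep("above")
r=ctrl.move_l(q(70),vel=15,threshold=9); rep(f"press {r}"); ctrl.hold(.2); rep("held")
ctrl.move_l(q(110),vel=60); rep("up")
import chk
E
```

```text
above t26.64 holder xyz [ -8.67  33.18 105.48] under 57.48 F(holder) [-0.17  0.19 -0.31] grip -0.2 0.0
press True t28.31 holder xyz [-9.67 32.84 77.25] under 29.25 F(holder) [-1.24  0.69  5.12] grip -0.2 2.4
held t28.51 holder xyz [-9.67 32.84 77.23] under 29.23 F(holder) [-0.3  -0.66  5.14] grip 0.3 2.7
up t29.22 holder xyz [ -9.12  33.   110.03] under 62.03 F(holder) [-0.09 -0.35  0.18] grip 0.2 0.0
clear t31.16 holder xyz [  1.71  61.01 190.02] under 142.02 F(holder) [-0.14  0.32  0.04] grip 85.0 0.0
tall 938 slope x,y [-0.0001 -0.0118] z 52.24
base 1059 slope x,y [ 0.0001 -0.0059] z 22.66
board-low 828 slope x,y [-0.0049 -0.0047] z 10.03
tall ((-0.15119171142578125, 29.60568618774414), (50.078861236572266, 31.1480655670166), 0.12710298597812653)
base ((-1.7041015625, -22.22798728942871), (45.99980926513672, 53.35368347167969), 89.71820068359375)
```

View pics/wf2_c.png

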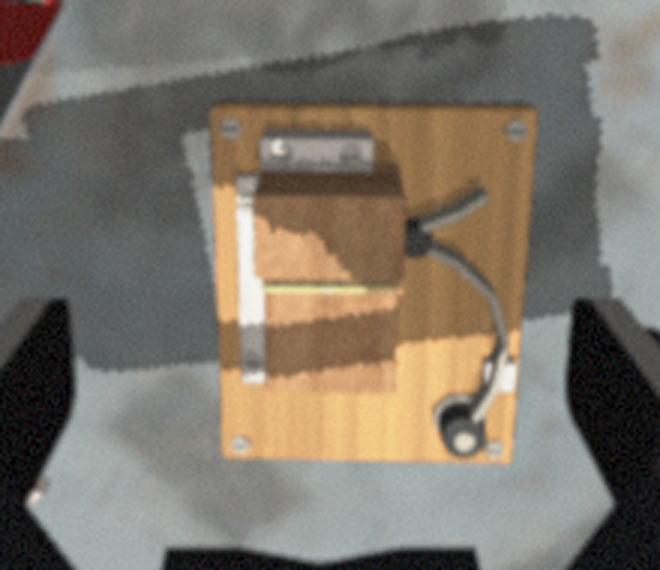

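The gauge is now flat (x slope about 0, top at 52.2 mm). It sits flush on the edge bar at about (250,280) and against the stop at (318,150), with the nose bearing on its side at (418,237). I'll hand it in.

```bash
python3 -c "
from plant import ctrl
print(ctrl.finish_job())"
```

```text
the job is handed in; nothing more can be done
None
```

The gauge is mounted: the last wrist view shows it flat on the board, flush with the fixed edge and end stop, with the sprung arm bearing on its side; I handed the job in, but no verdict came back.

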